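# Lock the air coupler that has a plug in it

## Task

Two upright air couplers stand on the bench; only one has a plug standing in its mouth. Lock that one: pull its round spring collar straight up, turn it counter-clockwise (seen from above) so that its lug passes over the tooth to the other side, let the collar spring fully back down there, and let go. Leave the empty coupler's collar as it is.

Things in the scene. Friction and masses are not known exactly. Their poses are not given: they have to be found in the camera images.
- collar (a point): On the upright axis of the plugged coupler, 80 mm over the bench, mid-grip of its knurled steel collar (39 mm round, 42 to 95 mm up when down; grip across it from above, any yaw, fingertips 60 mm or more above the bench). Plug 17 mm wide, top 116 mm up. Foot: fixed disc 72 wide, 30 high. x points along the collar's lug: 6 mm pin, to 31 mm from the axis, 39 mm up. Moves with the collar.
- loaded_lift (a joint): How far this collar is pulled up, m: 0 = down, stop at 0.016. A spring pushes it down (6 N at 0, 10 N at the stop). Lifted less than 0.009, the lug cannot pass the fixed steel tooth beside it; 0.012 to 0.014 clears it.
- loaded_turn (a joint): How far this collar is turned counter-clockwise from above, rad: starts at -0.02 to 0.15 (unlocked). From 0.84 to the end stop at 1.10 the lug is past the tooth and the collar can go down again (locked); 1.0 is a good aim. Turns lightly once lifted.
- other_lug (a point): Tip of the lug of the other coupler, which is alike but has an open, empty mouth: 30 mm from that coupler's upright axis, 39 mm above the bench; x points along the lug, away from the axis. Leave alone.
There are look-alikes about, which are no part of the job. Leave any pink look-alike of the part that bears collar alone.

How it is judged:
On the way:
1. the plugged coupler's collar is pulled up clear of the tooth (value of joint loaded_lift above 0.008 m), for 0.1 s.
At the end, for the whole second after the job is handed in: The collar of the coupler that holds the plug is turned counter-clockwise past the tooth (more than 0.8 rad) and is back down, less than 3 mm above its lowest position (value of joint loaded_turn above 0.8 rad and value of joint loaded_lift below 0.003 m); the robot touches nothing.
It fails at once if the lug of the empty coupler's collar is moved by more than 5 mm (distance of other_lug from where it was at the start of the episode above 0.005 m).
It also fails if it takes over 35 s, if anything falls off the work surface, if the arm or the gripper's body presses on something with over 40 N, if the wrist force passes 120 N, or if a joint passes its speed limit or range.

## Robot

A 6-joint arm with a two-finger parallel gripper is mounted at the origin on the work surface; the furniture and walls round the work are solid. World frame = base frame: x ahead of the robot, y to its left, z up, the work surface at z = 0. Lengths are in m, angles in rad, forces in N, time in s.
With the tool pointing down it reaches from about 0.275 to 1 m from the base axis. Payload 8.4 kg.
Tool frame: the origin (TCP) lies midway between the tips of the shut fingers; the grasp point (between the pads) lies 19 mm behind it; z points along the fingers, y is the direction in which the jaws open and shut (so a half turn about z gives the same grasp; the last joint's range is limited). The gripper opens to 85 mm and grips with 20 to 120 N. Pads are 22 mm wide; open, the fingers measure 114 mm over their backs; the gripper's body (76 mm by 85 mm) begins 54 mm behind the grasp point. The pads swing forward as they close: fully open they stand 13 mm farther back than shut.
Start: joints at [-1.179, 0.353, 1.633, -0, 1.155, -0.002], TCP at [0.24, -0.577, 0.231] pointing down, gripper open.
Joint ranges: [-2.63, 2.63], [-0.92, 2.1], [0.06, 2.66], [-1.3, 4.44], [0, 2.69], [-3.02, 3.02]. Speed limits (rad/s): [2.22, 2.22, 2.79, 3.14, 3.14, 3.14].

## Interface

Orientations are given as a unit quaternion [x, y, z, w].
In Python, from cell import monitor, eyes, ticket gives the robot as it stands. The module is installed in compiled form; this text tells all that it offers.
- The arm moves only by the tool send_rows, never from a script. Its arguments are lists of equal length, an entry for each row: "offset": the shift along the world's x, y, z normalised to -1 to 1, where 1 is 0.03 m, a list of three; "angular": the turn, a rotation vector about the world's x, y, z normalised to -1 to 1, where 1 is 0.15 rad, a list of three; "hand": the gripper's target within -1 to 1 (fully open at 1, half-way at 0, shut at -1). In form: {"offset": [[tx, ty, tz], ...], "angular": [[rx, ry, rz], ...], "hand": [hand, ...]}. A call has 1 to 10 rows; each row shifts and turns the commanded pose from where the row before left it; what a row does not reach is not made up. A row lasts 1/8 s, in which the tool goes at most 62.5 mm and 10.7 degrees, less where a joint would pass 70% of its speed; a pose out of reach is approached as far as the arm can. A call with a number of a shift or a turn outside -1 to 1 is refused whole. A call with a gripper value outside its range is refused whole. The fingers move at their own pace and stop on an object; "grip_force" is the grip in N (left out, the last holds). Time passes only in rows, so rows that do not move let the fingers close. It gives the time, the measured TCP pose, the force and the opening at its end, in the units of the state.
- monitor.get_state(): the state, without advancing time (a new reading comes with each control period).
- eyes.read_camera(name): name is "side" or "top" or "wrist"; returns a dict with "img" (384x512x3 uint8, blue, green, red), "mtx" (3x3 intrinsics, pixels), "rvec" (rotation vector, rad) and "tvec" (3), from world to camera coordinates, as OpenCV has them; the wrist camera has in their place "mount" (4x4, takes a point from camera to tool coordinates, whose origin is the TCP and whose axes are the flange's). Camera axes: x right, y down, z forward; pixel columns grow to the right and rows downward; lengths in m; the calibration is good to about 2 mm. A picture is of the moment at which its call begins: read the wrist's pose just before it. There is no depth.
- ticket.job_done(): hands the job in, once; it reports no verdict.
The state is a dict: "time": time; "joints": joint angles; "joint_velocities": joint speeds; "joint_efforts": joint torques, N m; "position": TCP position; "tcp_rot": TCP orientation; "wrist_force": force on the tool from outside, world axes, zero at the start; "wrist_torque": the same for the moment, N m; "finger_gap": finger opening in m.
Only numpy, scipy, OpenCV 4.12 (cv2) and the standard library are available. Lean on these libraries where they do the work, as an engineer would, in place of code of your own. Each camera call takes 0.05 s, during which the arm holds its last target. There are 200 camera calls.

## Working session

There is one attempt and no reset: what is moved stays moved. The work goes in short steps, Python scripts to look and compute and a tool call to move; the robot and the scene stay as the last step left them, time stands still between calls to the robot, and variables do not carry over. Pictures are saved under pics/ and viewed, about 8 in all and at most 12, crops included, and the job is handed in when it is done.

Besides the shell and the picture viewer there is one more tool, called after "Call:" in YAML: its name, and indented under it one key for each argument. send_rows: Moves the arm, as the interface text tells. Scaled input: -1 to 1 covers 0.03 m each way for a shift and 0.15 rad each way for a turn. Its arguments: {"type":"object","properties":{"offset":{"type":"array","items":{"type":"array","items":{"type":"number","minimum":-1,"maximum":1}}},"angular":{"type":"array","items":{"type":"array","items":{"type":"number","minimum":-1,"maximum":1}}},"hand":{"type":"array","items":{"type":"number"}},"grip_force":{"type":"number"}},"required":["offset","angular","hand"]}

```bash
mkdir -p pics
cat > h.py <<'E'
import numpy as np, cv2
from cell import monitor, eyes, ticket
from scipy.spatial.transform import Rotation as R
def ray(c,u,v,st=None):
    d=cv2.undistortPoints(np.array([[[u,v]]],float),c["mtx"],None)[0,0]; d=np.array([d[0],d[1],1.])
    if "mount" in c:
        M=np.array(c["mount"]);Rt=R.from_quat(st["tcp_rot"]).as_matrix()
        return Rt@M[:3,3]+np.array(st["position"]), Rt@M[:3,:3]@d
    Rm=cv2.Rodrigues(np.array(c["rvec"],float))[0]
    return -Rm.T@np.array(c["tvec"]).ravel(), Rm.T@d
def onz(c,u,v,z,st=None):
    o,d=ray(c,u,v,st); return o+d*(z-o[2])/d[2]
def proj(c,p):
    return cv2.projectPoints(np.array([p],float),np.array(c["rvec"],float),np.array(c["tvec"],float),c["mtx"],None)[0].ravel()
E
python3 - <<'E'
from h import *
s=monitor.get_state(); print(s)
for n in ("top","side"):
    c=eyes.read_camera(n); cv2.imwrite(f"pics/{n}.png",c["img"]); print(n,ray(c,256,192))
E
```

```text
{'time': 0.0, 'joints': array([-1.17940619e+00,  3.53659106e-01,  1.63410149e+00,  1.60315324e-05,
        1.15516658e+00, -2.37859094e-03]), 'joint_velocities': array([-0.00302354,  0.0011453 ,  0.00043803,  0.00096862,  0.00012613,
        0.0025159 ]), 'joint_efforts': array([ 1.15256866e-03, -6.05247402e+01, -3.42065442e+01, -7.46484739e-05,
        9.21894272e-03, -2.61381956e-05]), 'position': array([ 0.23964153, -0.57674925,  0.23056879]), 'tcp_rot': array([ 9.80681217e-01,  1.95611618e-01, -1.21776419e-04, -6.56095803e-04]), 'wrist_force': array([ 0.49311288, -0.56047553,  0.05370775]), 'wrist_torque': array([-0.03547499,  0.01678692, -0.02339027]), 'finger_gap': 0.0852832697003522}
top (array([0.29921755, 0.26524825, 0.89676903]), array([ 0.2115777 ,  0.01597581, -0.97741887]))
side (array([1.07288099, 0.2949989 , 0.67307086]), array([-0.70444419, -0.01360067, -0.70986809]))
```

View pics/top.png

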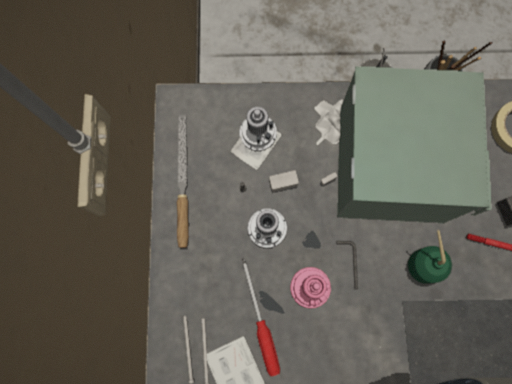

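View pics/side.png

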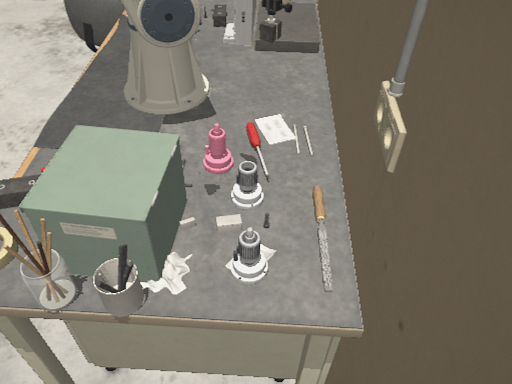

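Top view: the plugged coupler is at about (258,130), the empty one at (267,228) and the pink one at (312,287), with a green box to the right. In the side view the plugged one is at about (249,255). I'll crop in next for the base circle and the lug.

Run:
```python
from h import *
t=eyes.read_camera("top"); s=eyes.read_camera("side")
for n,u,v,z in [("plugbase",258,133,.03),("plugtop",256,114,.116),("empty",267,229,.03),("pink",311,288,.03),("boxBL",340,217,0),("boxTL",352,84,0),("boxTop BL",356,202,.2)]: print(n,onz(t,u,v,z).round(3))
print("side plugtop",onz(s,249,232,.116).round(3),"base",onz(s,249,264,.03).round(3))
a=cv2.resize(t["img"][90:175,215:300],None,fx=7,fy=7,interpolation=cv2.INTER_CUBIC)[:, :400*1]
A=cv2.resize(t["img"][95:165,225:295],(400,400),interpolation=cv2.INTER_CUBIC)
B=cv2.resize(s["img"][220:290,214:284],(400,400),interpolation=cv2.INTER_CUBIC)
cv2.imwrite("pics/crop.png",np.hstack([A,B]))
```

```text
plugbase [0.6   0.274 0.03 ]
plugtop [0.604 0.276 0.116]
empty [0.419 0.261 0.03 ]
pink [0.313 0.185 0.03 ]
boxBL [0.443 0.124 0.   ]
boxTL [0.709 0.086 0.   ]
boxTop BL [0.432 0.131 0.2  ]
side plugtop [0.616 0.277 0.116] base [0.621 0.279 0.03 ]
```

View pics/crop.png

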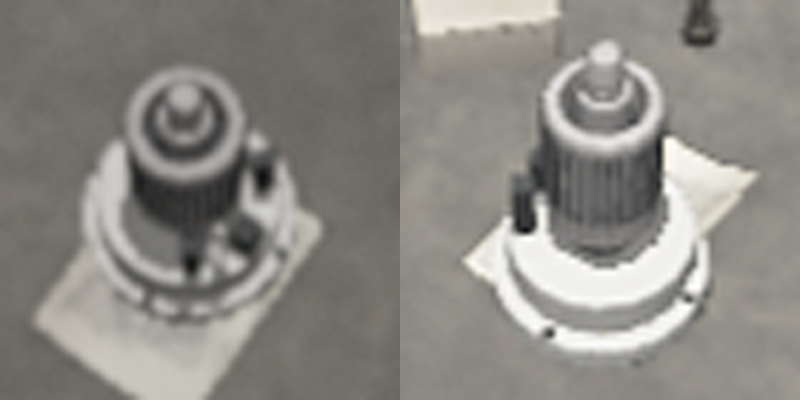

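Left crop (top view): collar ring centred at crop (187,122), plug tip at (181,95), dark lug and tooth parts at the lower right. Right crop (side view): ring centred at (203,107), plug tip at (204,50). I'll cast rays for these.

Run:
```python
from h import *
t=eyes.read_camera("top"); s=eyes.read_camera("side")
k=70/400
f=lambda c,x,y,u0,v0,z: onz(c,u0+x*k,v0+y*k,z).round(4)
print("T ring",f(t,187,122,225,95,.095),"tip",f(t,183,95,225,95,.116))
print("S ring",f(s,203,107,214,220,.095),"tip",f(s,204,50,214,220,.116))
print("T lug cand",[f(t,x,y,225,95,z) for x,y,z in[(262,170,.045),(243,235,.039),(190,262,.039)]], "S",f(s,122,205,214,220,.045))
o1,d1=ray(t,225+187*k,95+122*k);o2,d2=ray(s,214+203*k,220+107*k)
x=np.linalg.lstsq(np.c_[d1,-d2],o2-o1,rcond=None);print((o1+d1*x[0][0]+o2+d2*x[0][1])/2,x[1])
```

```text
T ring [0.608  0.2735 0.095 ] tip [0.6085 0.2743 0.116 ]
S ring [0.6141 0.2781 0.095 ] tip [0.6092 0.2777 0.116 ]
T lug cand [array([0.6104, 0.25  , 0.045 ]), array([0.5905, 0.2565, 0.039 ]), array([0.5816, 0.2738, 0.039 ])] S [0.6157 0.2532 0.045 ]
[0.60999041 0.27572705 0.0897195 ] [1.90078516e-05]
```

Run:
```python
from h import *
t=eyes.read_camera("top"); s=eyes.read_camera("side")
def tri(a,b):
    o1,d1=ray(t,*a);o2,d2=ray(s,*b)
    x=np.linalg.lstsq(np.c_[d1,-d2],o2-o1,rcond=None);return ((o1+d1*x[0][0]+o2+d2*x[0][1])/2).round(3),x[1]
print("box",tri((356,202),(186,139)),tri((356,68),(156,212)))
print("lamp",tri((80,142),(397,88)))
print("lampbot",tri((84,208),(398,167)),tri((104,213),(398,167)))
print("straw",onz(t,440,233,.15))
```

```text
box (array([0.437, 0.135, 0.168]), array([0.00038626])) (array([0.647, 0.126, 0.191]), array([0.00032733]))
lamp (array([0.49 , 0.492, 0.328]), array([2.24203692e-05]))
lampbot (array([0.444, 0.556, 0.129]), array([4.64930974e-06])) (array([0.439, 0.542, 0.121]), array([0.00112985]))
straw [ 0.39102176 -0.00580687  0.15      ]
```

Call:
send_rows:
  offset:
    - [0,0,1]
    - [0,0,1]
    - [0,0,1]
    - [0,0,1]
    - [0,0,1]
    - [0.41,0.95,0]
    - [0.41,0.95,0]
    - [0.41,0.95,0]
    - [0.41,0.95,0]
    - [0.41,0.95,0]
  angular:
    - [0,0,0]
    - [0,0,0]
    - [0,0,0]
    - [0,0,0]
    - [0,0,0]
    - [0,0,0]
    - [0,0,0]
    - [0,0,0]
    - [0,0,0]
    - [0,0,0]
  hand: [1,1,1,1,1,1,1,1,1,1]

```text
time: 1.65
position: [0.3016, -0.4337, 0.3813]
tcp_rot: [0.981, 0.196, 0.0, 0.0]
wrist_force: [0.1, 0.2, -0.0]
finger_gap: 0.0855
```

Call:
send_rows:
  offset:
    - [0.41,0.95,0]
    - [0.41,0.95,0]
    - [0.41,0.95,0]
    - [0.41,0.95,0]
    - [0.41,0.95,0]
    - [0.41,0.95,0]
    - [0.41,0.95,0]
    - [0.41,0.95,0]
    - [0.41,0.95,0]
    - [0.41,0.95,0]
  angular:
    - [0,0,0]
    - [0,0,0]
    - [0,0,0]
    - [0,0,0]
    - [0,0,0]
    - [0,0,0]
    - [0,0,0]
    - [0,0,0]
    - [0,0,0]
    - [0,0,0]
  hand: [1,1,1,1,1,1,1,1,1,1]

```text
time: 2.9
position: [0.4246, -0.1487, 0.3814]
tcp_rot: [0.981, 0.196, 0.0, 0.0]
wrist_force: [0.3, -1.1, -1.0]
finger_gap: 0.0852
```

Call:
send_rows:
  offset:
    - [0.41,0.95,0]
    - [0.41,0.95,0]
    - [0.41,0.95,0]
    - [0.41,0.95,0]
    - [0.41,0.95,0]
    - [0.41,0.95,0]
    - [0.41,0.95,0]
    - [0.41,0.95,0]
    - [0.41,0.95,0]
    - [0.41,0.95,0]
  angular:
    - [0,0,0]
    - [0,0,0]
    - [0,0,0]
    - [0,0,0]
    - [0,0,0]
    - [0,0,0]
    - [0,0,0]
    - [0,0,0]
    - [0,0,0]
    - [0,0,0]
  hand: [1,1,1,1,1,1,1,1,1,1]

```text
time: 4.15
position: [0.5476, 0.1363, 0.3813]
tcp_rot: [0.981, 0.196, 0.0, 0.0]
wrist_force: [0.0, -0.6, 0.1]
finger_gap: 0.0853
```

Call:
send_rows:
  offset:
    - [0.42,0.93,0]
    - [0.42,0.93,0]
    - [0.42,0.93,0]
    - [0.42,0.93,0]
    - [0.42,0.93,0]
    - [0,0,-1]
    - [0,0,-1]
    - [0,0,-1]
    - [0,0,-1]
    - [0,0,0]
  angular:
    - [0,0,0]
    - [0,0,0]
    - [0,0,0]
    - [0,0,0]
    - [0,0,0]
    - [0,0,0]
    - [0,0,0]
    - [0,0,0]
    - [0,0,0]
    - [0,0,0]
  hand: [1,1,1,1,1,1,1,1,1,1]

```text
time: 5.4
position: [0.6089, 0.2742, 0.2588]
tcp_rot: [0.981, 0.196, -0.002, 0.001]
wrist_force: [-0.1, 0.2, 0.9]
finger_gap: 0.0854
```

Run:
```python
from h import *
s=monitor.get_state(); c=eyes.read_camera("wrist"); cv2.imwrite("pics/w1.png",c["img"])
print(s["position"],s["tcp_rot"],s["joints"]); print(c["mtx"],np.round(c["mount"],3))
np.savez("w1.npz",mtx=c["mtx"],mount=c["mount"],position=s["position"],tcp_rot=s["tcp_rot"])
```

```text
[0.60893985 0.27420131 0.2588257 ] [ 9.80676671e-01  1.95620776e-01 -2.34522432e-03  5.28198106e-04] [4.20845421e-01 3.99486199e-01 1.50204279e+00 1.23217544e-05
 1.24487159e+00 1.59785579e+00]
[[267.94762664   0.         255.3507465 ]
 [  0.         267.94762664 190.4925139 ]
 [  0.           0.           1.        ]] [[ 0.    -0.955 -0.296  0.076]
 [ 1.     0.     0.     0.   ]
 [-0.    -0.296  0.955 -0.144]
 [ 0.     0.     0.     1.   ]]
```

View pics/w1.png

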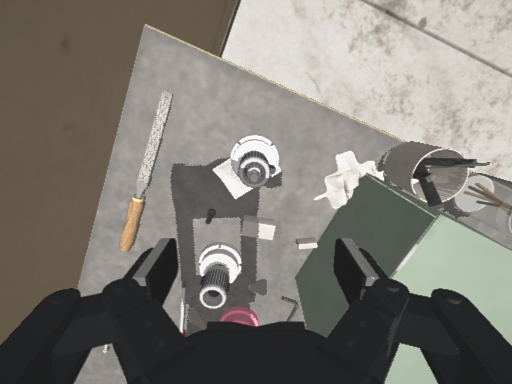

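The wrist view shows the plugged coupler at about (255,165) with the plug pointing towards the camera, and the empty one at (216,275). I'll fit the foot disc and crop in on the ring and lug.

Run:
```python
from h import *
im=cv2.imread("pics/w1.png"); A=cv2.resize(im[125:195,220:300],(800,700),interpolation=cv2.INTER_CUBIC)[:600]
cv2.imwrite("pics/w1c.png",A)
```

```text
(no output)
```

View pics/w1c.png

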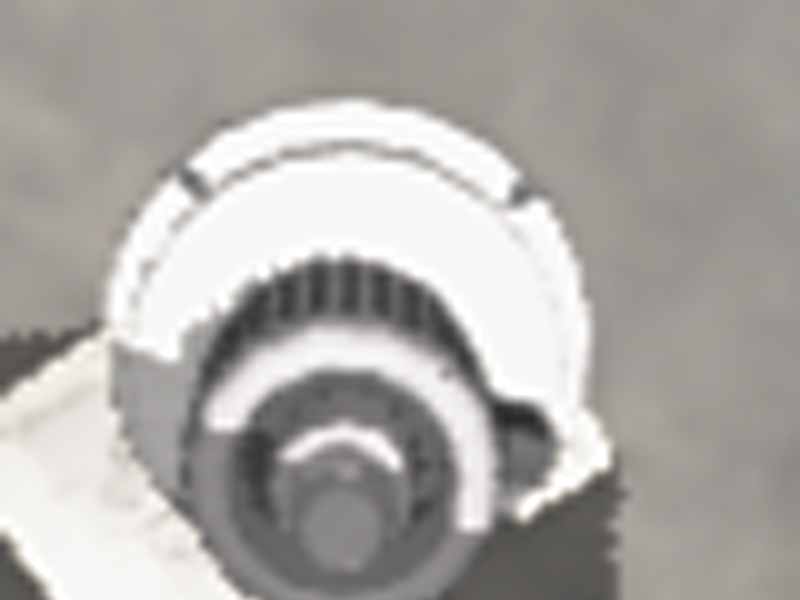

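The ring centre is at about crop (346,462) and the plug tip disc at (341,530). The dark post at (525,440) is the tooth or lug.

Run:
```python
from h import *
c=dict(np.load("w1.npz"))
f=lambda x,y,z: onz(c,219.5+x/10,124.5+y/10,z,c).round(4)
print("ring",f(346,462,.095),"tip",f(341,530,.116),"foot upper arc top",f(345,100,.03-.01), "L/R",f(105,310,.0),f(592,330,.0),"post",f(525,410,.05))
```

```text
ring [0.612  0.2767 0.095 ] tip [0.6093 0.2761 0.116 ] foot upper arc top [0.6436 0.2903 0.02  ] L/R [0.599  0.3112 0.    ] [0.6244 0.242  0.    ] post [0.618  0.2535 0.05  ]
```

Call:
send_rows:
  offset:
    - [0.07,0.06,0]
    - [0,0,0]
    - [0,0,0]
    - [0,0,-1]
    - [0,0,-1]
    - [0,0,-1]
    - [0,0,-1]
    - [0,0,-1]
    - [0,0,0]
    - [0,0,0]
  angular:
    - [0,0,1]
    - [0,0,1]
    - [0,0,1]
    - [0,0,0]
    - [0,0,0]
    - [0,0,0]
    - [0,0,0]
    - [0,0,0]
    - [0,0,0]
    - [0,0,0]
  hand: [1,1,1,1,1,1,1,1,1,1]

```text
time: 6.7
position: [0.6137, 0.2772, 0.1134]
tcp_rot: [0.912, 0.409, 0.001, -0.0]
wrist_force: [-0.1, 0.3, 0.7]
finger_gap: 0.0854
```

Call:
send_rows:
  offset:
    - [-0.08,-0.04,-0.8]
    - [0,0,-0.9]
    - [0,0,0]
    - [0,0,0]
  angular:
    - [0,0,0]
    - [0,0,0]
    - [0,0,0]
    - [0,0,0]
  hand: [1,1,1,1]

```text
time: 7.2
position: [0.6113, 0.276, 0.0624]
tcp_rot: [0.912, 0.409, 0.001, 0.0]
wrist_force: [-0.2, 0.7, -0.5]
finger_gap: 0.0853
```

Run:
```python
from h import *
s=monitor.get_state(); c=eyes.read_camera("wrist"); d=eyes.read_camera("side")
B=cv2.resize(d["img"][180:300,184:304],(384,384),interpolation=cv2.INTER_CUBIC)
cv2.imwrite("pics/w2.png",cv2.resize(np.hstack([c["img"],B]),(800,343)))
print(s["position"],s["wrist_force"])
np.savez("w2.npz",mtx=c["mtx"],mount=c["mount"],position=s["position"],tcp_rot=s["tcp_rot"])
```

```text
[0.61129193 0.27599813 0.0623574 ] [-0.20326963  0.70477437 -0.45746776]
```

View pics/w2.png

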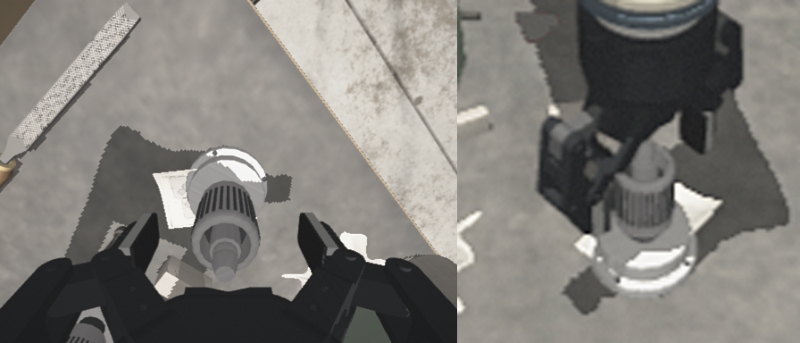

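The collar sits centrally between the fingers: fingers at x≈155 and 300, collar at 228. The side view shows the fingers straddling it, so I'll close.

Call:
send_rows:
  offset:
    - [0,0,0]
    - [0,0,0]
    - [0,0,0]
    - [0,0,0]
    - [0,0,0]
    - [0,0,0]
    - [0,0,0]
    - [0,0,0]
  angular:
    - [0,0,0]
    - [0,0,0]
    - [0,0,0]
    - [0,0,0]
    - [0,0,0]
    - [0,0,0]
    - [0,0,0]
    - [0,0,0]
  hand: [-1,-1,-1,-1,-1,-1,-1,-1]
  grip_force: 60

```text
time: 8.3
position: [0.6097, 0.276, 0.0609]
tcp_rot: [0.912, 0.409, -0.0, -0.0]
wrist_force: [-3.8, 1.4, 6.0]
finger_gap: 0.0374
```

Call:
send_rows:
  offset:
    - [0,0,0.15]
    - [0,0,0.15]
    - [0,0,0.15]
    - [0,0,0]
    - [0,0,0]
  angular:
    - [0,0,0]
    - [0,0,0]
    - [0,0,0]
    - [0,0,0]
    - [0,0,0]
  hand: [-1,-1,-1,-1,-1]

```text
time: 8.93
position: [0.6094, 0.2757, 0.0731]
tcp_rot: [0.912, 0.409, -0.0, -0.0]
wrist_force: [-0.9, 6.1, -10.2]
finger_gap: 0.0374
```

Call:
send_rows:
  offset:
    - [0,0,0.03]
    - [0,0,0]
    - [0,0,0]
    - [0,0,0]
    - [0,0,0]
  angular:
    - [0,0,0.4]
    - [0,0,0.6]
    - [0,0,0.6]
    - [0,0,0.6]
    - [0,0,0]
  hand: [-1,-1,-1,-1,-1]

```text
time: 9.55
position: [0.6096, 0.2757, 0.074]
tcp_rot: [0.832, 0.554, -0.0, -0.0]
wrist_force: [-1.7, 5.6, -11.2]
finger_gap: 0.0375
```

```bash
python3 -c "
from h import *
s=monitor.get_state();print(s['wrist_torque'],R.from_quat(s['tcp_rot']).as_euler('zyx'),s['joints'])"
```

```text
[ 0.79875234 -0.28832601  0.00942787] [-1.17504941e+00 -8.59545421e-04 -3.14138029e+00] [4.22223743e-01 5.88314117e-01 1.64425565e+00 6.91651482e-04
 9.09720043e-01 8.17545727e-01]
```

Call:
send_rows:
  offset:
    - [0,0,0]
    - [0,0,0]
    - [0,0,0]
    - [0,0,0]
    - [0,0,0]
    - [0,0,0]
    - [0,0,0]
  angular:
    - [0,0,0.7]
    - [0,0,0.7]
    - [0,0,0.7]
    - [0,0,0.7]
    - [0,0,0.7]
    - [0,0,0.5]
    - [0,0,0]
  hand: [-1,-1,-1,-1,-1,-1,-1]

```text
time: 10.42
position: [0.6099, 0.2758, 0.0741]
tcp_rot: [0.631, 0.775, 0.0, -0.0]
wrist_force: [0.4, 4.8, -10.9]
finger_gap: 0.0377
```

```bash
python3 -c "
from h import *
s=monitor.get_state();print(s['wrist_torque'],s['wrist_force'],R.from_quat(s['tcp_rot']).as_euler('zyx'))"
```

```text
[ 1.04545045 -0.49380193  0.06246245] [  0.42326378   4.75091337 -10.92716973] [-1.77478337e+00 -2.59163220e-04 -3.14102544e+00]
```

Call:
send_rows:
  offset:
    - [0,0,-0.15]
    - [0,0,-0.15]
    - [0,0,-0.13]
    - [0,0,0]
    - [0,0,0]
  angular:
    - [0,0,0]
    - [0,0,0]
    - [0,0,0]
    - [0,0,0]
    - [0,0,0]
  hand: [-1,-1,-1,-1,-1]

```text
time: 11.05
position: [0.6099, 0.2759, 0.0615]
tcp_rot: [0.632, 0.775, 0.0, -0.0]
wrist_force: [-0.4, 5.4, -7.8]
finger_gap: 0.0373
```

Call:
send_rows:
  offset:
    - [0,0,0]
    - [0,0,0]
    - [0,0,0]
    - [0,0,0]
    - [0,0,0]
    - [0,0,0]
    - [0,0,0]
  angular:
    - [0,0,0]
    - [0,0,0]
    - [0,0,0]
    - [0,0,0]
    - [0,0,0]
    - [0,0,0]
    - [0,0,0]
  hand: [1,1,1,1,1,1,1]

```text
time: 11.92
position: [0.61, 0.2754, 0.0618]
tcp_rot: [0.632, 0.775, -0.0, -0.0]
wrist_force: [-0.6, -0.0, 0.1]
finger_gap: 0.085
```

Call:
send_rows:
  offset:
    - [0,0,0.5]
    - [0,0,1]
    - [0,0,1]
    - [0,0,1]
    - [0,0,1]
    - [0,0,1]
    - [0,0,1]
    - [0,0,0]
  angular:
    - [0,0,0]
    - [0,0,0]
    - [0,0,0]
    - [0,0,0]
    - [0,0,0]
    - [0,0,0]
    - [0,0,0]
    - [0,0,0]
  hand: [1,1,1,1,1,1,1,1]

```text
time: 12.92
position: [0.6114, 0.2761, 0.2608]
tcp_rot: [0.632, 0.775, 0.003, 0.001]
wrist_force: [-0.2, -0.4, -0.5]
finger_gap: 0.0856
```

Run:
```python
from h import *
s=monitor.get_state(); c=eyes.read_camera("wrist"); d=eyes.read_camera("side"); print(s["position"],s["wrist_force"])
A=cv2.imread("pics/side.png")
f=lambda i:cv2.resize(i[220:290,214:284],(400,400),interpolation=cv2.INTER_CUBIC)
cv2.imwrite("pics/ba.png",np.hstack([f(A),f(d["img"])])); cv2.imwrite("pics/w3.png",c["img"])
```

```text
[0.61140719 0.27607236 0.26076189] [-0.19214466 -0.43910058 -0.52788755]
```

View pics/ba.png

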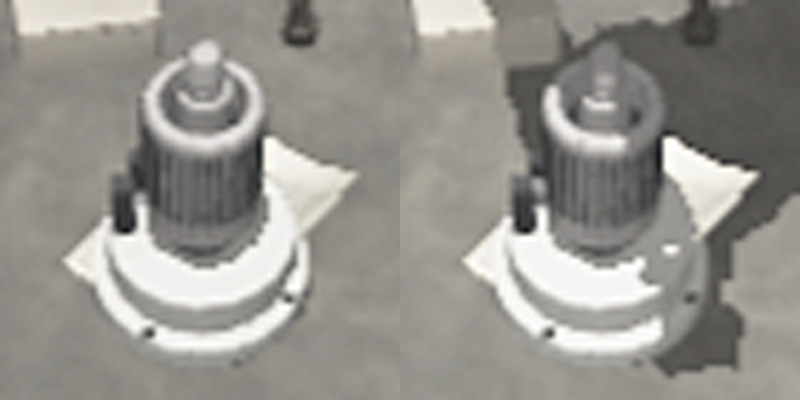

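View pics/w3.png

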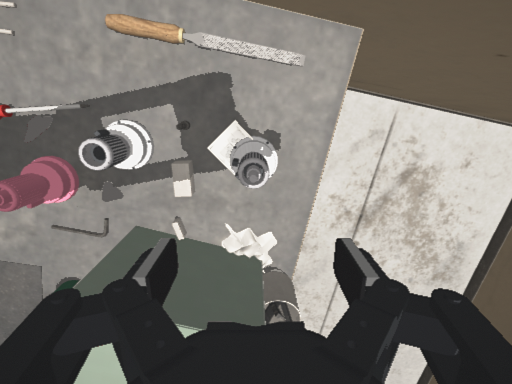

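The side before/after crops show the collar at its original height, with a light lug piece now beside the dark post at about (538,190). I'll move the arm aside and compare top views.

Call:
send_rows:
  offset:
    - [0,0,1]
    - [0,0,1]
    - [0,0,1]
    - [0,0,1]
    - [0,-1,0]
    - [0,-1,0]
    - [0,-1,0]
    - [0,-1,0]
    - [0,-1,0]
    - [0,-1,0]
  angular:
    - [0,0,0]
    - [0,0,0]
    - [0,0,0]
    - [0,0,0]
    - [0,0,0]
    - [0,0,0]
    - [0,0,0]
    - [0,0,0]
    - [0,0,0]
    - [0,0,0]
  hand: [1,1,1,1,1,1,1,1,1,1]

```text
time: 14.28
position: [0.6094, 0.0944, 0.3754]
tcp_rot: [0.632, 0.775, -0.001, -0.001]
wrist_force: [-0.1, 0.1, 0.2]
finger_gap: 0.086
```

Call:
send_rows:
  offset:
    - [0,-1,0]
    - [0,-1,0]
    - [0,-1,0]
    - [0,-1,0]
    - [0,0,0]
  angular:
    - [0,0,0]
    - [0,0,0]
    - [0,0,0]
    - [0,0,0]
    - [0,0,0]
  hand: [1,1,1,1,1]

```text
time: 14.9
position: [0.6095, -0.0262, 0.3755]
tcp_rot: [0.633, 0.774, -0.001, -0.001]
wrist_force: [-0.4, 0.3, -0.3]
finger_gap: 0.0852
```

Run:
```python
from h import *
d=eyes.read_camera("top"); A=cv2.imread("pics/top.png")
f=lambda i:cv2.resize(i[95:165,225:295],(400,400),interpolation=cv2.INTER_CUBIC)
cv2.imwrite("pics/ba2.png",np.hstack([f(A),f(d["img"])]))
```

```text
(no output)
```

View pics/ba2.png

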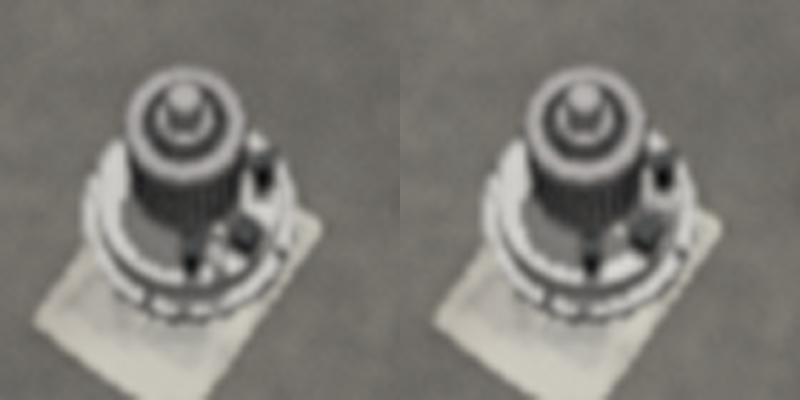

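Before, the light lug lay at (217,255), between the lower stop post and the tooth. Afterwards that gap is empty and the lug is on the far side of the tooth, near (655,212), with the collar down. I'm handing it in.

```bash
python3 -c "
from h import *
print(ticket.job_done())"
```

```text
the job is handed in; nothing more can be done
None
```

The plugged coupler's collar is locked, and I handed the job in at about 15 s. I gripped the collar from above at 60 N, lifted it about 13 mm, turned it 0.93 rad counter-clockwise and lowered it. I then let go and moved the arm clear.

**Lift:** the wrist read about 10–11 N of spring load at the top, which fits a lift of 12–13 mm.

**Turn:** the twisting load stayed near zero, and the gripper turned 0.93 rad. From the given range of start angles, that puts the collar at about 0.91 to 1.08 rad.

**Back down:** the collar was lowered to within 0.6 mm of its start height while still gripped, then let go. The side pictures show it at its original height.

**Lug position:** comparing top views, the lug has left the gap before the tooth. It appears to be on the far side, but it is small and faint there, so I judged this by eye and did not measure the angle.

**Empty coupler:** I never went near it, but I did not measure its lug again afterwards. No check failed or disagreed, apart from the gripper reading 37.4 mm across the 39 mm collar, which I did not look into.

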